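# Wind the bench timer and set it to 45 minutes

### The job

The samples have just gone into the block heater: set the wind-up timer for them. Turn its knob clockwise until the pointer is past the top mark (60 minutes, the double line at the end of the dial), then bring it back down to the 45-minute mark and let go. The timer is light and its clockwork is stiff, so bear down on the knob as you turn, firmly enough that the case stays standing in its place on the mat and does not turn or wander, but without leaning hard on it (under 30 N), and leave everything else where it is.

Things in the scene. Friction and masses are not known exactly. Their poses are not given: they have to be found in the camera images.
- timer_grip (a point): Grip point of the timer's knob, on its turning axis. The knob is black: a ribbed upright cylinder 42 mm in diameter, 33 mm tall (24 mm below to 9 mm above this point), rising from a thin black skirt disc 74 mm in diameter that turns with it, so that fingertips may rest on the skirt (its top is 24 mm below this point). Axes as timer, z up.
- timer: Loose, light (0.2 to 0.3 kg) round white wind-up minute timer, 100 mm in diameter, on four rubber feet on the mat; origin under its centre, 66 mm below timer_grip. The white dial rim (37 to 50 mm from the axis, 35 mm above this origin) belongs to the case. z up, -x to its front (the gap in the marks). Its weight alone does not keep it from turning with the knob; over 30 N on the mat harms it.
- timer_front (a point): Middle of the gap in the dial marks at the front of the timer's case: 45 mm along the case's -x from the axis, 35 mm above the case's underside. It moves if the case is turned or shifted on the mat.
- mark_60 (a point): The top mark of the dial (60 minutes), a double black line on the white rim of the case, 44 mm from the axis at the (-x, -y) diagonal of the case.
- mark_45 (a point): The 45-minute mark, a long single black line on the white rim of the case, 44 mm from the axis: the last long mark before the top mark.
- dial (a joint): Angle of the knob in the case, rad: 0 at zero minutes, growing clockwise seen from above, 0.0785 a minute; 45 minutes is 3.534, the top mark (60) 4.712, a hard stop 5.07. Pointer: the white line on knob top and skirt. Starts at 25 to 40 minutes and stays where it is left. Turning up takes 0.14 to 0.18 N m, down 0.06 to 0.09: press on the knob with about 8 to 14 N or the case turns too.
- mat: Grey non-slip bench mat, 320 x 560 mm, fixed flat; its top is 10 mm above this origin and 4 to 10 mm above the bench. Timer, tube rack and tip box stand on it side by side in any order, with a marker lying on its robot side.
- tube_rack: Teal microtube rack, 70 x 110 mm and 56 mm tall with its tubes, loose, origin under its centre; leave it where it is.
- tip_box: Yellow pipette-tip box, 80 x 110 mm and 50 mm tall, with its clear lid standing open to 90 mm at the +x side, loose, origin under its centre; leave it where it is.
- marker: Black marker pen, 135 mm long and 13 mm thick, lying on the mat, loose, origin under its middle; leave it where it is.
Things that resemble listed ones, but are neither listed nor needed, are in the scene too. What is shaped like the timer but purple or red is not meant.

How it is judged (in metres and radians):
On the way:
1. the pointer has been turned past the top (60-minute) mark (value of joint dial above 4.712 rad), for 0.1 s.
At the end, for the whole second after the job is handed in: The pointer stands at the 45-minute mark within 1.5 minutes (joint 3.416 to 3.652 rad), at rest and released; the timer stands flat on the mat, and the front of its case is within 20 mm of where it was at the start (value of joint dial between 3.416 and 3.652 rad and velocity of joint dial between -0.05 and 0.05 rad/s and distance of timer_front from where it was at the start of the episode below 0.02 m and angle between timer_grip's own z axis and vertical below 0.05 rad); the robot touches nothing.
It fails at once if the timer is leaned on: pressed on the mat with more than 30 N (contact force between timer and mat above 30 N).
It fails at once if the timer's case is swung or pushed more than 30 mm at its front (distance of timer_front from where it was at the start of the episode above 0.03 m).
It fails at once if the timer is tipped or lifted off the mat (angle between timer_grip's own z axis and vertical above 0.2 rad or z of timer in the frame of mat above 0.02 m).
It fails at once if the tube rack, the tip box or the marker is disturbed (moved more than 20 mm) (distance of any of tube_rack, tip_box, marker from where it was at the start of the episode above 0.02 m).
It also fails if it takes over 64 s, if anything falls off the work surface, if the arm or the gripper's body presses on something with over 40 N, if the wrist force passes 120 N, or if a joint passes its speed limit or range.

### The arm

A 6-joint arm with a two-finger parallel gripper is mounted at the origin on the work surface. World frame = base frame: x ahead of the robot, y to its left, z up, the work surface at z = 0. Lengths are in mm, angles in rad, forces in N, time in s.
With the tool pointing down it reaches from about 275 to 1000 mm from the base axis. Payload 8.4 kg.
Tool frame: the origin (TCP) lies at the very end of the fingers, on their centre line; the grasp point (between the pads) lies r.hold_point_z behind it (r.hold_point_z is the distance from the TCP to the grasp point, in mm); x points along the fingers, z is the direction in which the jaws open and shut, and the axes are right-handed (so a half turn about x gives the same grasp; the last joint's range is limited). The gripper opens to 85 mm and grips with 20 to 120 N. Pads are 22 mm wide; open, the fingers measure 114 mm over their backs; the gripper's body (76 mm by 85 mm) begins 54 mm behind the grasp point. The pads swing forward as they close: fully open they stand 13 mm farther back than shut.
Start: joints at [1.223, 0.353, 1.633, -0, 1.155, -0.002], TCP at [211.842, 588.006, 231.281] pointing down, gripper open.
Joint ranges: [-2.63, 2.63], [-0.92, 2.1], [0.06, 2.66], [-1.3, 4.44], [0, 2.69], [-3.02, 3.02]. Speed limits (rad/s): [2.22, 2.22, 2.79, 3.14, 3.14, 3.14].

### API

Orientations are given as [roll, pitch, yaw] about the fixed x, y, z axes, in that order (R = Rz(yaw) Ry(pitch) Rx(roll)).
In Python, from rig import r gives the robot as it stands.
- The arm moves only by the tool jog_arm, never from a script. Its argument "series" is a list of rows, each a list of 7 numbers: the turn, a rotation vector about the tool's x, y, z in degrees, then the shift along the tool's x, y, z in cm, then the opening, from 0 (shut) to 1 (fully open). In form: [[wx, wy, wz, tx, ty, tz, fingers], ...]. A call has 1 to 20 rows; each row shifts and turns the commanded pose from where the row before left it, along the tool's axes as they then stand; what a row does not reach is not made up. A row lasts 1/10 s, in which the tool goes at most 50 mm and 8.59 degrees, less where a joint would pass 70% of its speed; a pose out of reach is approached as far as the arm can. A call with a gripper value outside its range is refused whole. The fingers move at their own pace and stop on an object; "force" is the grip in N (left out, the last holds). Time passes only in rows, so rows that do not move let the fingers close. It gives the time, the measured TCP pose, the force and the opening at its end, in the units of the state.
- r.sense(): the state, without advancing time (a new reading comes with each control period).
- r.grab_frame(name): name is "scene" or "side" or "wrist"; returns (picture, depth): 400x640x3 uint8, red, green, blue; 400x640 float32, mm along the optical axis (not along the pixel's ray), 0 where there is no reading.
- r.get_calibration(name): a dict with "mtx" (3x3 intrinsics, pixels), "position" and "rotation" of the camera in the world; the wrist camera has in their place "mount" (4x4, takes a point from camera to tool coordinates, whose origin is the TCP and whose axes are the tool frame's). Camera axes: x right, y down, z forward; pixel columns grow to the right and rows downward; lengths in mm; the calibration is good to about 2 mm. The wrist camera is an equidistant fisheye: a pixel r from the principal point sees the ray r / f radians off the axis. A picture is of the moment at which its call begins: read the wrist's pose just before it. get_calibration takes no time and is no camera call.
- r.sign_off(): hands the job in, once; it reports no verdict.
The state is a dict: "clock": time; "qpos": joint angles; "qvel": joint speeds; "joint_efforts": joint torques, N m; "eef_pos": TCP position; "tcp_rot": TCP orientation; "contact_force": force on the tool from outside, world axes, zero at the start; "wrist_torque": the same for the moment, N m; "opening": opening from 0.0 (shut) to 1.0 (fully open).
Only numpy, scipy, OpenCV 4.12 (cv2) and the standard library are available. Lean on these libraries where they do the work, as an engineer would, in place of code of your own. Each camera call takes 0.05 s, during which the arm holds its last target.

## Working session

There is one attempt and no reset: what is moved stays moved. The work goes in short steps, Python scripts to look and compute and a tool call to move; the robot and the scene stay as the last step left them, time stands still between calls to the robot, and variables do not carry over. Pictures are saved under pics/ and viewed, and the job is handed in when it is done.

Besides the shell and the picture viewer there is one more tool, called after ">>>" as a command line: name --pt "numbers of a row" for each row, then --argument value for the rest. jog_arm: Moves the arm, as the interface text tells. Its arguments: {"type":"object","properties":{"series":{"type":"array"},"force":{"type":"number"}},"required":["series"]}

```bash
ls; mkdir -p pics
python3 - <<'E'
from rig import r
import cv2,numpy as np
print(r.sense()); print(r.hold_point_z)
for n in ["scene","side","wrist"]:
    p,d=r.grab_frame(n); cv2.imwrite(f"pics/{n}0.png",p[:,:,::-1]); np.savez(f"{n}0.npz",p=p,d=d)
    print(n,r.get_calibration(n))
E
```

```text
pics
{'clock': 0.0, 'qpos': array([ 1.22261739e+00,  3.53653238e-01,  1.63415917e+00, -1.74611510e-05,
        1.15519704e+00, -2.42232915e-03]), 'qvel': array([-0.00028015, -0.0009732 , -0.00027277, -0.0007532 , -0.00155932,
       -0.00133768]), 'joint_efforts': array([-1.34717287e-03, -6.05256200e+01, -3.42066371e+01, -4.64428820e-05,
        9.56946169e-03, -5.43084511e-08]), 'eef_pos': array([211.6688259 , 587.54446066, 230.54779073]), 'tcp_rot': array([-3.13274728,  1.56937944, -1.9077005 ]), 'contact_force': array([ 0.60074069, -0.20421727,  0.11920656]), 'wrist_torque': array([ 0.03719527,  0.01370718, -0.01591503]), 'opening': 0.998384329451323}
18.700000000000003
scene {'mtx': array([[398.33460626,   0.        , 319.66492805],
       [  0.        , 398.33460626, 200.08977974],
       [  0.        ,   0.        ,   1.        ]]), 'position': array([ 735.42664206, -401.60807476,  782.77023506]), 'rotation': array([-2.60156929,  0.00818312,  0.64506291])}
side {'mtx': array([[433.40797826,   0.        , 320.14572962],
       [  0.        , 433.40797826, 196.67265907],
       [  0.        ,   0.        ,   1.        ]]), 'position': array([ 149.97330841, -640.459613  ,  856.24897204]), 'rotation': array([-2.44300958,  0.00875933, -0.4694796 ])}
wrist {'mtx': array([[309.70691629,   0.        , 317.5414644 ],
       [  0.        , 309.70691629, 197.62749606],
       [  0.        ,   0.        ,   1.        ]]), 'mount': array([[ 7.85586123e-04, -2.59855043e-01,  9.65647316e-01,
        -1.44061963e+02],
       [ 8.88722364e-04, -9.65647051e-01, -2.59855695e-01,
         6.55619757e+01],
       [ 9.99999297e-01,  1.06233139e-03, -5.27659935e-04,
         4.25501354e-02],
       [ 0.00000000e+00,  0.00000000e+00,  0.00000000e+00,
         1.00000000e+00]])}
```

View pics/scene0.png

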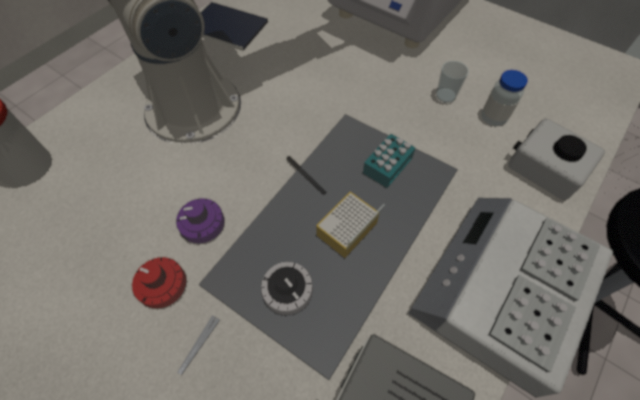

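View pics/side0.png

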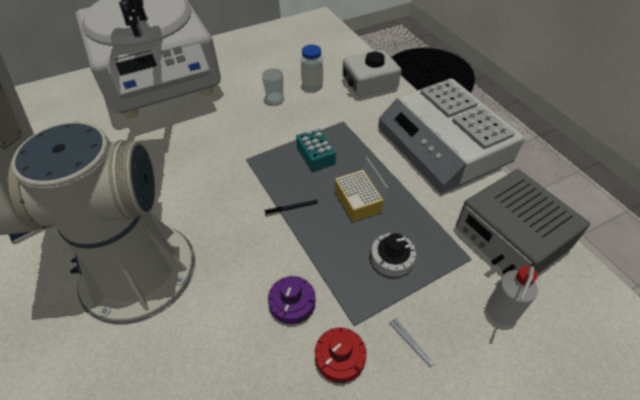

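View pics/wrist0.png

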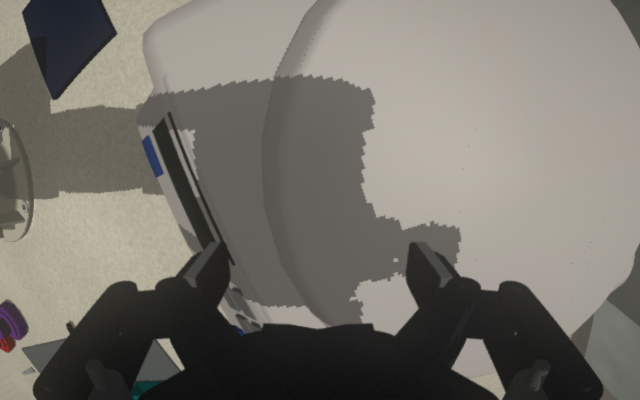

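Candidates: the white timer at scene (288,287) / side (394,253), the purple one at scene (200,220), the red one at scene (159,282), and the grey box with a black knob at scene (569,148). I choose the white timer on the mat; next is a close crop and triangulation.

```bash
cat > h.py <<'E'
import numpy as np,cv2
from scipy.spatial.transform import Rotation as R
from rig import r
def cam(n):
    c=r.get_calibration(n); rot=np.array(c['rotation']); return c['mtx'],np.array(c['position']),R.from_euler('xyz',rot).as_matrix()
def ray(n,u,v):
    K,p,M=cam(n); d=M@np.array([(u-K[0,2])/K[0,0],(v-K[1,2])/K[1,1],1]); return p,d
def onz(n,u,v,z):
    p,d=ray(n,u,v); return p+d*(z-p[2])/d[2]
def proj(n,P):
    K,p,M=cam(n); q=M.T@(np.array(P)-p); return K[:2,:2]@(q[:2]/q[2])+K[:2,2]
def tool(s):
    return np.array(s['eef_pos']),R.from_euler('xyz',s['tcp_rot']).as_matrix()
def wproj(P,s):
    c=r.get_calibration('wrist');t,M=tool(s);m=c['mount'];q=m[:3,:3].T@(M.T@(np.array(P)-t)-m[:3,3])
    th=np.arctan2(np.hypot(q[0],q[1]),q[2]);f=c['mtx'][0,0];u=q[:2]/np.hypot(q[0],q[1])*th*f;return u+c['mtx'][:2,2]
def wray(u,v,s):
    c=r.get_calibration('wrist');t,M=tool(s);m=c['mount'];f=c['mtx'][0,0]
    e=np.array([u,v])-c['mtx'][:2,2];th=np.linalg.norm(e)/f;e=e/np.linalg.norm(e)
    d=np.array([*(e*np.sin(th)),np.cos(th)]);return M@m[:3,3]+t,M@m[:3,:3]@d
def won(u,v,s,z):
    p,d=wray(u,v,s);return p+d*(z-p[2])/d[2]
E
python3 - <<'E'
from h import *
for n,(u,v) in {'scene':(288,287),'side':(394,253)}.items():
    f=np.load(n+'0.npz');p,d=f['p'],f['d']
    cv2.imwrite(f'pics/{n}_crop.png',cv2.resize(p[v-45:v+45,u-45:u+45,::-1],None,fx=6,fy=6,interpolation=cv2.INTER_CUBIC))
    K,c,M=cam(n)
    vv,uu=np.mgrid[0:400,0:640];X=np.stack([(uu-K[0,2])/K[0,0]*d,(vv-K[1,2])/K[1,1]*d,d],-1)@M.T+c
    sub=(np.abs(uu-u)<32)&(np.abs(vv-v)<32)
    w=sub&(p.min(2)>120)&(np.ptp(p.astype(int),axis=2)<40)
    P=X[w];print(n,'white z',np.percentile(P[:,2],[5,25,50,75,95]))
    rim=w&(abs(X[...,2]-42)<6); Q=X[rim]
    A=np.c_[2*Q[:,:2],np.ones(len(Q))];s=np.linalg.lstsq(A,(Q[:,:2]**2).sum(1),rcond=None)[0];print('circ',s[:2],np.sqrt(s[2]+s[0]**2+s[1]**2),len(Q))
    k=sub&(X[...,2]>70); print('top',X[k].mean(0) if k.any() else None,k.sum())
    m=(p.max(2)<100)&(p.min(2)>50)&(np.ptp(p.astype(int),axis=2)<20)&(abs(X[...,2])<20); print('mat z',np.median(X[m][:,2]))
    for c2 in [(288,287)]: pass
p,d=np.load('scene0.npz')['p'],0
E
```

```text
scene white z [37.29120646 38.64353568 39.51670068 40.25761906 42.25498322]
circ [ 525.18599652 -240.25301368] 43.18211007329696 440
top [ 535.64929929 -248.75565797  106.04790416] 440
mat z 3.978969669036701
side white z [37.9547396  39.43731494 40.62254956 41.70735962 48.87984599]
circ [ 528.00128275 -239.43079044] 43.505104209968096 346
top [ 509.20996073 -260.42956652  114.22781241] 312
mat z 4.806049566997331
```

Run:
```python
import cv2,numpy as np
a=cv2.imread('pics/scene_crop.png');b=cv2.imread('pics/side_crop.png')
cv2.imwrite('pics/both.png',cv2.resize(np.hstack([a,b]),(800,400)))
```

```text
(no output)
```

View pics/both.png

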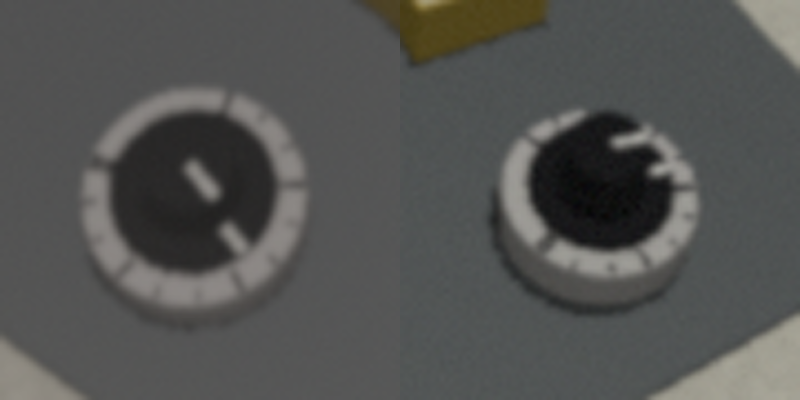

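Run:
```python
from h import *
s=r.sense();t,M=tool(s);print(M.round(3))
c=np.array([526.5,-240])
def ang(n,u,v,z):
    u0,v0=(288,287) if n=='scene' else (394,253)
    P=onz(n,u0-45+u*90/400,v0-45+v*90/400,z)[:2]-c; return np.degrees(np.arctan2(P[1],P[0])).round(1),np.linalg.norm(P).round(1)
for n,L in {'scene':[(230,102),(290,185),(240,280),(125,270),(103,162)],'side':[(545-400,242),(645-400,260),(683-400,188),(537-400,132)]}.items():
    for q in L: print(n,q,ang(n,*q,40))
print('pointer', ang('scene',232,238,47),ang('side',663-400,170,47))
print('ptr top',ang('scene',187,165,80),ang('scene',215,196,80))
f=np.load('scene0.npz');p=f['p'].astype(int);d=f['d']
for n in ['scene','side']:
    f=np.load(n+'0.npz');p=f['p'].astype(int);d=f['d'];K,cc,MM=cam(n)
    vv,uu=np.mgrid[0:400,0:640];X=np.stack([(uu-K[0,2])/K[0,0]*d,(vv-K[1,2])/K[1,1]*d,d],-1)@MM.T+cc
    m=(p[...,0]-p[...,2]>50)&(p[...,1]-p[...,2]>25)&(np.abs(X[...,0]-500)<200)&(np.abs(X[...,1]+100)<200)
    Q=X[m];print(n,'box',m.sum(),Q.min(0),Q.max(0)); h,w=None,None
    print(cv2.minAreaRect(Q[:,:2].astype(np.float32)), 'min dist to timer',np.linalg.norm(Q[:,:2]-c,axis=1).min())
```

```text
[[-0.    -0.941  0.339]
 [-0.001  0.339  0.941]
 [-1.    -0.    -0.001]]
scene (230, 102) (np.float64(107.7), np.float64(43.3))
scene (290, 185) (np.float64(40.4), np.float64(41.7))
scene (240, 280) (np.float64(-24.6), np.float64(44.4))
scene (125, 270) (np.float64(-91.8), np.float64(44.4))
scene (103, 162) (np.float64(-161.1), np.float64(42.5))
side (145, 242) (np.float64(-159.7), np.float64(40.9))
side (245, 260) (np.float64(-90.8), np.float64(45.0))
side (283, 188) (np.float64(-25.7), np.float64(44.0))
side (137, 132) (np.float64(99.5), np.float64(43.7))
pointer (np.float64(-15.7), np.float64(29.1)) (np.float64(-15.1), np.float64(34.5))
ptr top (np.float64(-44.8), np.float64(2.7)) (np.float64(-15.0), np.float64(20.2))
scene box 52 [ 499.12883954 -115.49556207   49.21459002] [ 575.14523845 -105.09126986   54.51405075]
((537.0747680664062, -111.22491455078125), (4.106751918792725, 76.44264221191406), 83.64781188964844) min dist to timer 127.92380085276491
side box 444 [ 499.27472279 -114.65602032    9.68076278] [578.133055     1.37300782  55.94411672]
((542.6427612304688, -57.17782211303711), (112.07109832763672, 78.94023895263672), 85.5682144165039) min dist to timer 127.6969502647263
```

The crop shows the white timer: marks 0/15/30/45/60 and the pointer just before 30 (about 28 min). The centre is at about (526.5, -240), the rim at z of about 40, and the nearest object is 127 mm away. 45 lies at a world angle of about -92° and 60 at about -160°. I will move above it with the jaw axis at about 55°.

>>> jog_arm --pt "7.5 0 0 0 0 0 1" --pt "7.5 0 0 0 0 0 1" --pt "0 0 0 0 -2.71 -1.85 1" --pt "0 0 0 0 -2.71 -1.85 1" --pt "0 0 0 0 -2.71 -1.85 1" --pt "0 0 0 0 -2.71 -1.85 1" --pt "0 0 0 0 -2.71 -1.85 1" --pt "0 0 0 0 -2.71 -1.85 1" --pt "0 0 0 0 -2.71 -1.85 1" --pt "0 0 0 0 -2.71 -1.85 1" --pt "0 0 0 0 -2.71 -1.85 1" --pt "0 0 0 0 -2.71 -1.85 1" --pt "0 0 0 0 -2.71 -1.85 1" --pt "0 0 0 0 -2.71 -1.85 1" --pt "0 0 0 0 -2.71 -1.85 1"

```text
clock: 1.65
eef_pos: [363.9, 188.1, 231.3]
tcp_rot: [-0.872, 1.571, 0.092]
contact_force: [0.6, 1.2, 0.2]
opening: 0.997
```

>>> jog_arm --pt "0 0 0 0 -2.71 -1.85 1" --pt "0 0 0 0 -2.71 -1.85 1" --pt "0 0 0 0 -2.71 -1.85 1" --pt "0 0 0 0 -2.71 -1.85 1" --pt "0 0 0 0 -2.71 -1.85 1" --pt "0 0 0 0 -2.71 -1.85 1" --pt "0 0 0 0 -2.71 -1.85 1" --pt "0 0 0 0 -2.71 -1.85 1" --pt "0 0 0 0 -2.71 -1.85 1" --pt "0 0 0 0 -2.71 -1.85 1" --pt "0 0 0 0 -2.71 -1.85 1" --pt "0 0 0 0 -2.71 -1.85 1" --pt "0 0 0 0 -2.71 -1.85 1" --pt "0 0 0 0 -2.71 -1.85 1" --pt "0 0 0 0 0 0 1" --pt "0 0 0 0 0 0 1"

```text
clock: 3.25
eef_pos: [527.0, -240.0, 230.7]
tcp_rot: [1.604, 1.57, 2.566]
contact_force: [-0.1, 0.6, -1.0]
opening: 1.002
```

```bash
cat > look.py <<'E'
import sys
from h import *
s=r.sense();p,d=r.grab_frame('wrist');t,M=tool(s)
print(s['clock'],'eef',s['eef_pos'].round(2),'F',s['contact_force'].round(2),'q',s['qpos'].round(3),'open',round(s['opening'],3),'zang',np.degrees(np.arctan2(M[1,2],M[0,2])).round(2),'xaxis',M[:,0].round(4))
cv2.imwrite(f'pics/{sys.argv[1]}.png',p[:,:,::-1]);np.savez(sys.argv[1]+'.npz',p=p,d=d)
for P in [(526.5,-240,80),(526.5,-240,47),(526.5,-240,5)]: print(P,wproj(P,s).round(1))
E
python3 look.py w1
```

```text
3.25 eef [ 527.01 -240.03  230.71] F [-0.12  0.61 -1.02] q [-0.43   0.283  1.733  0.     1.126 -1.392] open 1.002 zang 55.11 xaxis [-1.1e-03  7.0e-04 -1.0e+00]
(526.5, -240, 80) [317.4 183.7]
(526.5, -240, 47) [317.4 177.1]
(526.5, -240, 5) [317.4 170.4]
```

View pics/w1.png

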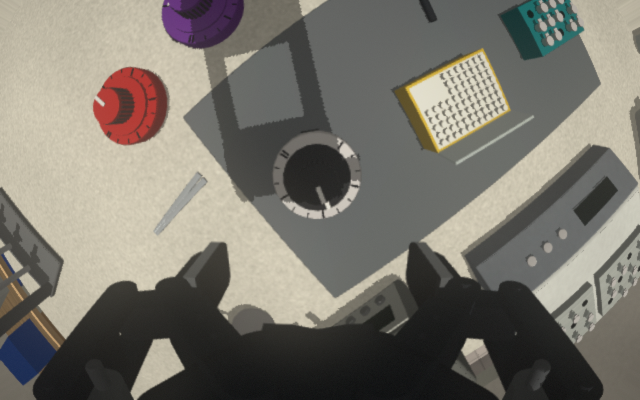

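The timer is centred at (317,177), as predicted, with the jaws clear of everything. I refine the centre and the mark angles in a crop.

```bash
cat > unwarp.py <<'E'
import sys
from h import *
# rectify onto the rim plane (z=40): 0.25 mm/px top view around c
def top(name,s,c,z=40.,half=60,res=0.2):
    p=np.load(name+'.npz')['p']; n=int(2*half/res)
    xs=c[0]-half+np.arange(n)*res; ys=c[1]+half-np.arange(n)*res
    cc=r.get_calibration('wrist');t,M=tool(s);m=cc['mount'];X,Y=np.meshgrid(xs,ys)
    P=np.stack([X,Y,np.full_like(X,z)],-1); q=((P-t)@M-m[:3,3])@m[:3,:3]
    h=np.hypot(q[...,0],q[...,1]);th=np.arctan2(h,q[...,2])*cc['mtx'][0,0]/h
    return cv2.remap(p,(q[...,0]*th+cc['mtx'][0,2]).astype(np.float32),(q[...,1]*th+cc['mtx'][1,2]).astype(np.float32),cv2.INTER_CUBIC)
if __name__=='__main__':
    c=np.array([526.5,-240]);s=r.sense()
    g=top(sys.argv[1],s,c); cv2.imwrite(f'pics/{sys.argv[1]}_top.png',g[:,:,::-1])
    cv2.imwrite(f'pics/{sys.argv[1]}_top47.png',top(sys.argv[1],s,c,47.)[:,:,::-1])
E
python3 unwarp.py w1
```

```text
(no output)
```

View pics/w1_top.png

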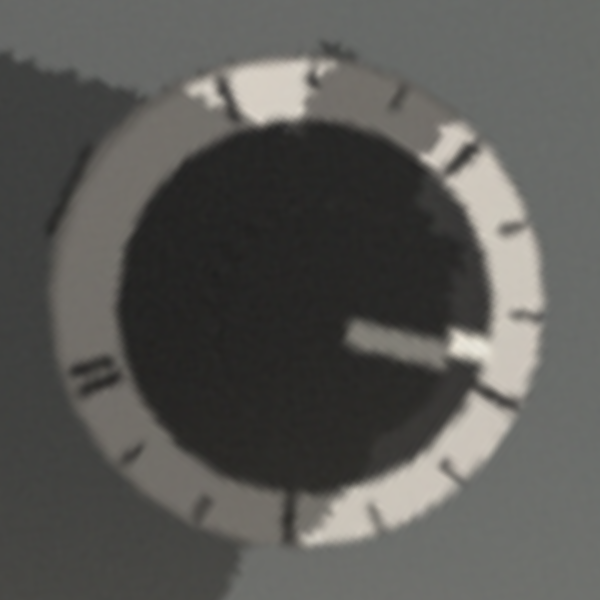

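Rim circle fit: centre (526.0, -240.3), radius 49.3 (expected 50). 45 is at -92.2° and 60 at -159.8°, with the pointer at about -14.5°. Descending around the knob.

>>> jog_arm --pt "0 0 0 3 0.065 -0.08 1" --pt "0 0 0 3 0 0 1" --pt "0 0 0 3 0 0 1" --pt "0 0 0 3 0 0 1" --pt "0 0 0 2 0 0 1" --pt "0 0 0 2 0 0 1" --pt "0 0 0 1 0 0 1" --pt "0 0 0 0.8 0 0 1" --pt "0 0 0 0 0 0 1" --pt "0 0 0 0 0 0 1" --force 30

```text
clock: 4.3
eef_pos: [526.8, -240.1, 54.0]
tcp_rot: [-1.377, 1.57, -0.413]
contact_force: [0.5, -1.2, -0.2]
opening: 1.0
```

```bash
python3 look.py w2
python3 - <<'E'
from h import *
p,d=r.grab_frame('side');cv2.imwrite('pics/s2.png',cv2.resize(p[150:330,300:500,::-1],None,fx=3.5,fy=3.3,interpolation=cv2.INTER_CUBIC))
E
```

```text
4.3 eef [ 526.83 -240.07   53.97] F [ 0.49 -1.23 -0.22] q [-0.43   0.505  1.862  0.     0.773 -1.394] open 1.0 zang 55.2 xaxis [ 8.e-04 -3.e-04 -1.e+00]
(526.5, -240, 80) [317.2 272.6]
(526.5, -240, 47) [317.3 242.5]
(526.5, -240, 5) [317.4 217.1]
```

View pics/s2.png

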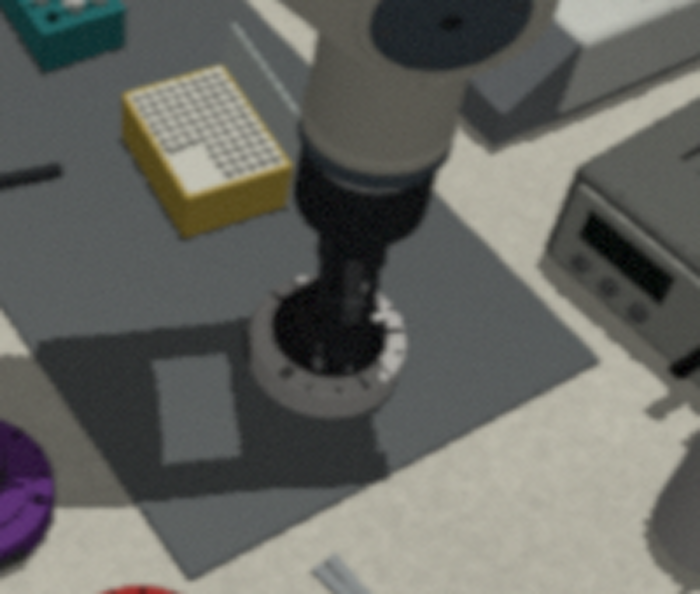

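View pics/w2.png

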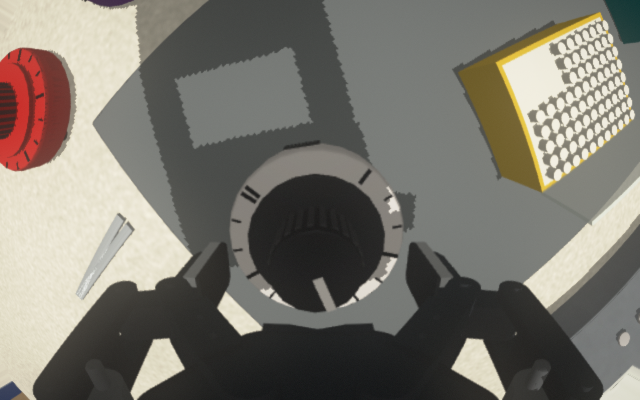

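The knob sits between the jaws with even clearance on both sides, and the rim is at (317,235). I lower a little more and close.

>>> jog_arm --pt "0 0 0 0.4 0 0 0.7" --pt "0 0 0 0 0 0 0.55" --pt "0 0 0 0 0 0 0.45" --pt "0 0 0 0 0 0 0.4" --pt "0 0 0 0 0 0 0.4" --pt "0 0 0 0 0 0 0.4" --pt "0 0 0 0 0 0 0.4" --force 30

```text
clock: 5.1
eef_pos: [526.4, -240.2, 49.4]
tcp_rot: [-2.57, 1.571, -1.607]
contact_force: [-1.3, 0.2, 3.9]
opening: 0.484
```

```bash
python3 look.py w3
```

```text
5.1 eef [ 526.43 -240.15   49.39] F [-1.29  0.25  3.88] q [-0.431  0.512  1.864 -0.     0.765 -1.394] open 0.484 zang 55.19 xaxis [-0.e+00 -1.e-04 -1.e+00]
(526.5, -240, 80) [317.9 278.4]
(526.5, -240, 47) [317.9 246.5]
(526.5, -240, 5) [317.9 219.8]
```

View pics/w3.png

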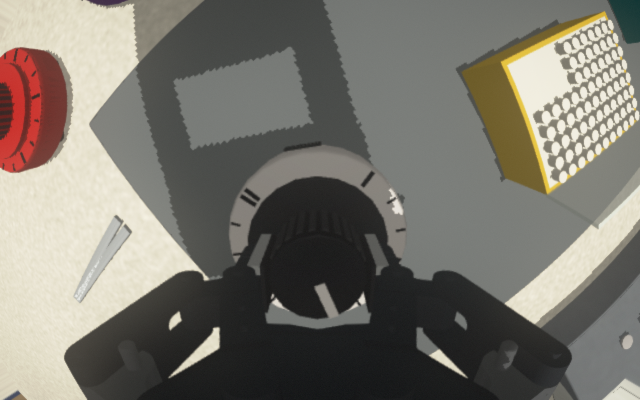

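Gripped on the 42 mm knob (opening 0.484 ≈ 41 mm) with 3.9 N down. I press in small steps.

>>> jog_arm --pt "0 0 0 0.05 0 0 0.4" --pt "0 0 0 0 0 0 0.4" --pt "0 0 0 0 0 0 0.4"

```text
clock: 5.45
eef_pos: [526.5, -240.2, 49.4]
tcp_rot: [-1.877, 1.571, -0.914]
contact_force: [-2.8, 0.3, 8.8]
opening: 0.479
```

>>> jog_arm --pt "0 0 0 0.03 0 0 0.4" --pt "0 0 0 0 0 0 0.4" --pt "0 0 0 0 0 0 0.4"

```text
clock: 5.75
eef_pos: [526.5, -240.2, 49.3]
tcp_rot: [-1.893, 1.571, -0.93]
contact_force: [-4.5, 0.2, 11.9]
opening: 0.479
```

>>> jog_arm --pt "3 0 0 0 0 0 0.4" --pt "4 0 0 0 0 0 0.4" --pt "4 0 0 0 0 0 0.4" --pt "4 0 0 0 0 0 0.4" --pt "0 0 0 0 0 0 0.4"

```text
clock: 6.25
eef_pos: [526.6, -240.1, 49.3]
tcp_rot: [-0.992, 1.57, -0.293]
contact_force: [-2.8, 1.4, 12.1]
opening: 0.487
```

```bash
python3 look.py w4|head -1; python3 -c "
from rig import r;print(r.sense()['wrist_torque'])"
```

```text
6.25 eef [ 526.58 -240.13   49.28] F [-2.77  1.36 12.08] q [-0.43   0.512  1.864  0.     0.765 -1.129] open 0.487 zang 40.04 xaxis [ 3.e-04 -1.e-04 -1.e+00]
[ 0.17659726  0.53439758 -0.1119063 ]
```

View pics/w4.png

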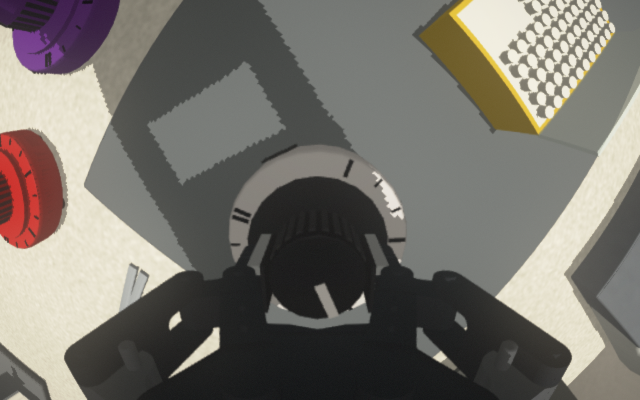

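```bash
cat > chk.py <<'E'
import sys
from h import *
c=np.array([526.0,-240.3]);s=r.sense()
a=list(map(float,sys.argv[1:]))
for u,v in zip(a[::2],a[1::2]):
    P=won(u,v,s,40.)[:2]; e=P-c;print(P.round(1),np.degrees(np.arctan2(e[1],e[0])).round(1),np.linalg.norm(e).round(1))
E
python3 chk.py 349 168 240 214
```

```text
[ 513.1 -199.6] 107.6 42.7
[ 485.3 -255.1] -160.0 43.3
```

The case has not moved (0 mark at 107.6°, 60 mark at -160.0°) and the knob turns with the tool. Continuing.

>>> jog_arm --pt "4 0 0 0 0 0 0.4" --pt "4 0 0 0 0 0 0.4" --pt "4 0 0 0 0 0 0.4" --pt "4 0 0 0 0 0 0.4" --pt "4 0 0 0 0 0 0.4" --pt "4 0 0 0 0 0 0.4" --pt "4 0 0 0 0 0 0.4" --pt "4 0 0 0 0 0 0.4" --pt "4 0 0 0 0 0 0.4" --pt "4 0 0 0 0 0 0.4" --pt "0 0 0 0 0 0 0.4"

```text
clock: 7.4
eef_pos: [526.9, -240.1, 49.3]
tcp_rot: [-0.11, 1.57, -0.109]
contact_force: [-2.8, 1.6, 10.6]
opening: 0.486
```

```bash
python3 look.py w5|head -1
```

```text
7.4 eef [ 526.88 -240.07   49.3 ] F [-2.84  1.64 10.56] q [-0.43   0.513  1.864  0.     0.764 -0.431] open 0.486 zang 0.04 xaxis [ 9.e-04 -1.e-04 -1.e+00]
```

View pics/w5.png

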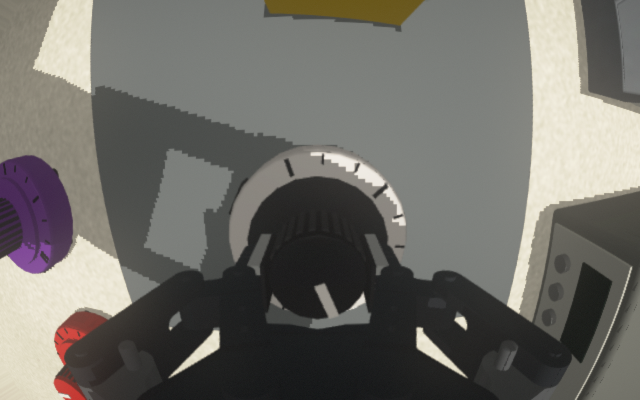

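```bash
python3 chk.py 289 167 380 191
```

```text
[ 512.5 -200. ] 108.5 42.5
[ 559.2 -212.2] 40.3 43.5
```

>>> jog_arm --pt "4 0 0 0 0 0 0.4" --pt "4 0 0 0 0 0 0.4" --pt "4 0 0 0 0 0 0.4" --pt "4 0 0 0 0 0 0.4" --pt "4 0 0 0 0 0 0.4" --pt "4 0 0 0 0 0 0.4" --pt "4 0 0 0 0 0 0.4" --pt "4 0 0 0 0 0 0.4" --pt "4 0 0 0 0 0 0.4" --pt "4 0 0 0 0 0 0.4" --pt "4 0 0 0 0 0 0.4" --pt "4 0 0 0 0 0 0.4" --pt "0 0 0 0 0 0 0.4"

```text
clock: 8.75
eef_pos: [527.3, -240.3, 49.4]
tcp_rot: [0.503, 1.569, -0.334]
contact_force: [-0.7, 1.2, 9.7]
opening: 0.481
```

```bash
python3 look.py w6|head -1
```

```text
8.75 eef [ 527.28 -240.28   49.35] F [-0.7   1.24  9.72] q [-0.43   0.513  1.864  0.     0.764  0.406] open 0.481 zang -47.95 xaxis [ 1.6e-03 -6.0e-04 -1.0e+00]
```

View pics/w6.png

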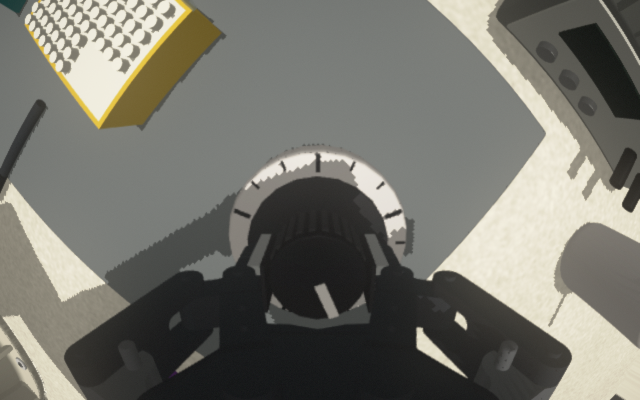

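```bash
python3 chk.py 242 212 318 163
```

```text
[ 512.6 -199.7] 108.3 42.8
[ 558.7 -212.2] 40.6 43.1
```

>>> jog_arm --pt "0 0 0 0.03 0 0 0.4" --pt "4 0 0 0 0 0 0.4" --pt "4 0 0 0 0 0 0.4" --pt "4 0 0 0 0 0 0.4" --pt "4 0 0 0 0 0 0.4" --pt "4 0 0 0 0 0 0.4" --pt "4 0 0 0 0 0 0.4" --pt "4 0 0 0 0 0 0.4" --pt "4 0 0 0 0 0 0.4" --pt "4 0 0 0 0 0 0.4" --pt "4 0 0 0 0 0 0.4" --pt "4 0 0 0 0 0 0.4" --pt "4 0 0 0 0 0 0.4" --pt "4 0 0 0 0 0 0.4" --pt "0 0 0 0 0 0 0.4" --pt "0 0 0 0 0 0 0.4" --pt "0 0 0 0 0 0 0.4"

```text
clock: 10.5
eef_pos: [527.4, -240.7, 49.3]
tcp_rot: [1.197, 1.569, -0.545]
contact_force: [-1.6, 0.5, 11.3]
opening: 0.482
```

```bash
python3 look.py w7|head -1
```

```text
10.5 eef [ 527.36 -240.72   49.32] F [-1.65  0.46 11.26] q [-0.431  0.513  1.864 -0.     0.763  1.312] open 0.482 zang -99.81 xaxis [ 0.0019 -0.0012 -1.    ]
```

View pics/w7.png

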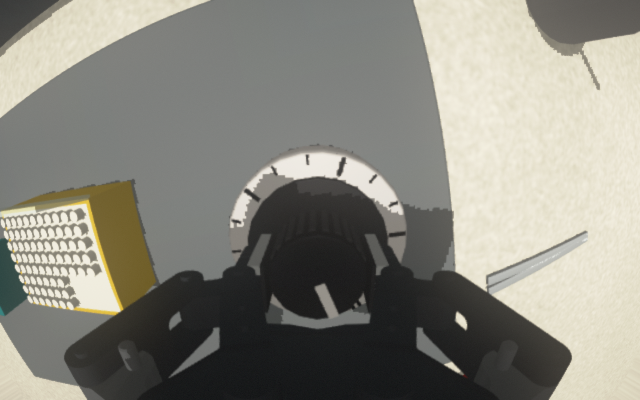

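```bash
python3 chk.py 342 166 251 195
python3 - <<'E'
from h import *
s=r.sense()
a,b=won(319,286,s,80)[:2],won(334,317,s,80)[:2]
print(a,b,np.degrees(np.arctan2(*(b-a)[::-1])))
E
```

```text
[ 565.4 -259.9] -26.4 44.0
[ 558.6 -211.2] 41.8 43.7
[ 523.57950908 -240.77515412] [ 505.99698089 -244.6070753 ] -167.7052571178304
```

The pointer is at about -168°, about 8° past the 60 mark at -160°, and the case is unmoved. I now bring it back by about 76.5°.

>>> jog_arm --pt "-4 0 0 0 0 0 0.4" --pt "-4 0 0 0 0 0 0.4" --pt "-4 0 0 0 0 0 0.4" --pt "-4 0 0 0 0 0 0.4" --pt "-4 0 0 0 0 0 0.4" --pt "-4 0 0 0 0 0 0.4" --pt "-4 0 0 0 0 0 0.4" --pt "-4 0 0 0 0 0 0.4" --pt "-4 0 0 0 0 0 0.4" --pt "-4 0 0 0 0 0 0.4" --pt "0 0 0 0 0 0 0.4"

```text
clock: 11.65
eef_pos: [527.3, -240.4, 49.3]
tcp_rot: [0.664, 1.569, -0.377]
contact_force: [-1.9, 1.4, 12.2]
opening: 0.484
```

>>> jog_arm --pt "-4 0 0 0 0 0 0.4" --pt "-4 0 0 0 0 0 0.4" --pt "-4 0 0 0 0 0 0.4" --pt "-4 0 0 0 0 0 0.4" --pt "-4 0 0 0 0 0 0.4" --pt "-4 0 0 0 0 0 0.4" --pt "-4 0 0 0 0 0 0.4" --pt "-4 0 0 0 0 0 0.4" --pt "-3 0 0 0 0 0 0.4" --pt "-1.5 0 0 0 0 0 0.4" --pt "0 0 0 0 0 0 0.4" --pt "0 0 0 0 0 0 0.4" --pt "0 0 0 0 0 0 0.4"

```text
clock: 12.95
eef_pos: [527.1, -240.1, 49.3]
tcp_rot: [0.127, 1.57, -0.279]
contact_force: [-3.1, 2.0, 13.5]
opening: 0.482
```

```bash
python3 look.py w8|head -1
```

```text
12.95 eef [ 527.1  -240.14   49.29] F [-3.13  2.02 13.55] q [-0.43   0.513  1.864  0.     0.764 -0.024] open 0.482 zang -23.3 xaxis [ 1.2e-03 -4.0e-04 -1.0e+00]
```

View pics/w8.png

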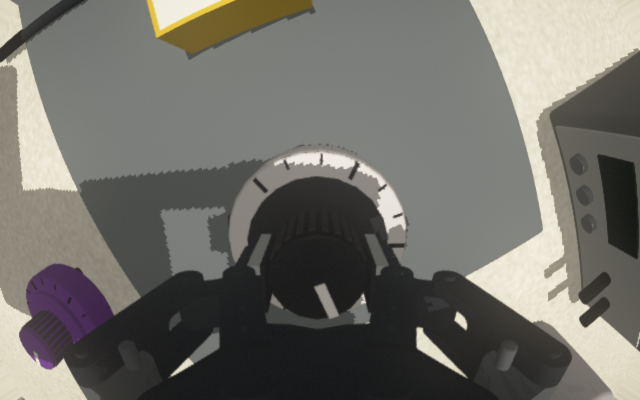

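Case marks are again in place and the grip has not slipped. I ease the pressure, open, and rise straight up.

>>> jog_arm --pt "0 0 0 -0.05 0 0 0.4" --pt "0 0 0 -0.04 0 0 0.4" --pt "0 0 0 0 0 0 0.4" --pt "0 0 0 0 0 0 0.6" --pt "0 0 0 0 0 0 0.8" --pt "0 0 0 0 0 0 1" --pt "0 0 0 0 0 0 1" --pt "0 0 0 0 0 0 1" --pt "0 0 0 0 0 0 1"

```text
clock: 13.9
eef_pos: [526.4, -240.1, 49.0]
tcp_rot: [3.137, 1.571, 2.73]
contact_force: [0.4, -0.6, -0.3]
opening: 0.996
```

>>> jog_arm --pt "0 0 0 -1 0 0 1" --pt "0 0 0 -2 0 0 1" --pt "0 0 0 -3 0 0 1" --pt "0 0 0 -3 0 0 1" --pt "0 0 0 -3 0 0 1" --pt "0 0 0 -3 0 0 1" --pt "0 0 0 -2 0 0 1" --pt "0 0 0 0 0 0 1" --pt "0 0 0 0 0 0 1"

```text
clock: 14.8
eef_pos: [526.4, -240.1, 219.6]
tcp_rot: [-0.046, 1.57, -0.453]
contact_force: [0.5, 0.3, -0.6]
opening: 0.997
```

```bash
python3 look.py w9|head -1; python3 unwarp.py w9
```

```text
14.8 eef [ 526.4  -240.1   219.61] F [ 0.54  0.34 -0.56] q [-0.431  0.292  1.748 -0.     1.101 -0.024] open 0.997 zang -23.31 xaxis [ 9.e-04 -4.e-04 -1.e+00]
```

View pics/w9_top.png

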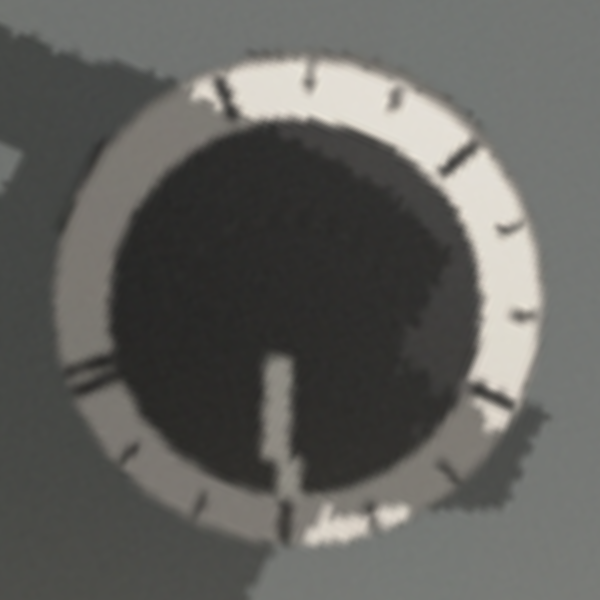

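View pics/w9.png

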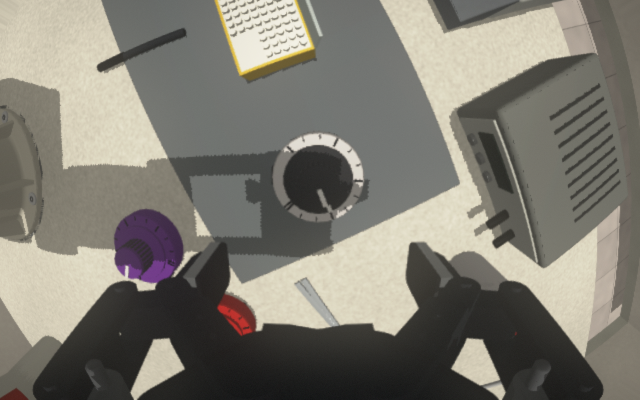

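The top view shows the pointer's skirt line at (289,482), in line with the 45 mark at (287,520). Corrected for parallax they agree to about 1° (0.2 min). Rim and marks are within about 1 mm of where they started, and the gripper is clear.

```bash
python3 -c "
from rig import r
print(r.sign_off())"
```

```text
the job is handed in; nothing more can be done
None
```

The timer is set to the 45-minute mark and released, and I handed the job in at about 15 s of the 64 s allowed. No verdict was reported.

- **Turning:** I gripped the white timer's knob with 30 N and pressed down with about 10–14 N. I turned it clockwise 155° in one grip, to about 8° past the top mark. Then I brought it back 76.5°, eased off, opened the fingers and rose clear.
- **Pointer:** In the last wrist view it is at about -91.7° against the 45 mark at -92.6°. That is about 1°, or 0.2 minutes, off.
- **Case:** The dial marks agreed to within about 1–2° throughout, and the rim is within about 1 mm of its start.
- **Force:** The highest reading I took was 13.6 N, and it was about zero after release.
- **Disagreement:** Two estimates of the pointer past the top mark differed by about 2° (-167.7° and -169.5°). Both are well past the mark, which is at about -160°.
- **Not measured:** I judged the tube rack, tip box and marker only from the camera views and did not measure their positions again. The tool stayed well clear of them.

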